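Put the breakfast things back on their own dishes

ROBOT

A 6-joint arm with a two-finger parallel gripper is mounted at the origin on a cart in front of the work surface, level with it; the furniture and walls round the work are solid. World frame = base frame: x ahead of the robot, y to its left, z up, the work surface at z = 0. Lengths are in m, angles in rad, forces in N, time in s.
With the tool pointing down it reaches from about 0.325 to 0.75 m from the base axis. Payload 7.6 kg.
Tool frame: the origin (TCP) lies at the very end of the fingers, on their centre line; the grasp point (between the pads) lies grip_point_offset behind it (grip_point_offset is the distance from the TCP to the grasp point, in m); z points along the fingers, y is the direction in which the jaws open and shut (so a half turn about z gives the same grasp; the last joint's range is limited). The gripper opens to 85 mm and grips with 20 to 120 N. Pads are 22 mm wide; open, the fingers measure 114 mm over their backs; the gripper's body (76 mm by 85 mm) begins 54 mm behind the grasp point. The pads swing forward as they close: fully open they stand 13 mm farther back than shut.
Start: joints at [1.18, 0.052, 1.401, -0, 1.689, -0.07], TCP at [0.166, 0.498, 0.231] pointing down, gripper open.
Joint ranges: [-2.9, 2.9], [-0.91, 2.17], [0.12, 2.37], [-1.06, 4.2], [0.26, 2.73], [-2.93, 2.93]. Speed limits (rad/s): [2.57, 2.57, 3.01, 3.14, 3.14, 3.14].

INTERFACE

Orientations are given as a 3x3 rotation matrix whose columns are the frame's x, y, z axes.
In Python, from bench import read_state, camera, finish_job, grip_point_offset gives the robot as it stands.
- The arm moves only by the tool send_rows, never from a script. Its argument "commands" is a list of rows, each a list of 7 numbers: the shift along the tool's x, y, z in mm, then the turn, a rotation vector about the tool's x, y, z in degrees, then the opening in per cent of the stroke, from 0 (shut) to 100 (fully open). A call has 1 to 10 rows; each row is the pose to reach, as a shift and turn from the pose commanded when the call began, along the tool's axes at that moment; what a row does not reach only later rows make up. A row lasts 1/12 s, in which the tool goes at most 41.7 mm and 7.16 degrees, less where a joint would pass 70% of its speed; a pose out of reach is approached as far as the arm can. A call with a gripper value outside its range is refused whole. The fingers move at their own pace and stop on an object; "force" is the grip in N (left out, the last holds). Time passes only in rows, so rows that repeat a pose let the fingers close. It gives the time, the measured TCP pose, the force and the opening at its end, in the units of the state.
- read_state(): the state, without advancing time (a new reading comes with each control period).
- camera(name): name is "side" or "top" or "wrist"; returns a dict with "img" (384x512x3 uint8, blue, green, red), "fx", "fy", "cx", "cy" (pixels), "dist_coeffs" ([k1, k2, p1, p2, k3] as OpenCV has them; the pictures are not rectified), "T" (4x4, takes a point from camera to world coordinates); the wrist camera has in their place "mount" (4x4, takes a point from camera to tool coordinates, whose origin is the TCP and whose axes are the flange's). Camera axes: x right, y up, looking along -z (the intrinsics and any distortion apply to the point x, -y, -z); pixel columns grow to the right and rows downward; lengths in m; the calibration is good to about 2 mm. A picture is of the moment at which its call begins: read the wrist's pose just before it. There is no depth.
- finish_job(): hands the job in, once; it reports no verdict.
The state is a dict: "t": time; "qpos": joint angles; "joint_velocities": joint speeds; "joint_torque": joint torques, N m; "tool_pos": TCP position; "tcp_rot": TCP orientation; "wrist_force": force on the tool from outside, world axes, zero at the start; "wrist_torque": the same for the moment, N m; "grip_width": finger opening in m.
Only numpy, scipy, OpenCV 4.12 (cv2) and the standard library are available. Lean on these libraries where they do the work, as an engineer would, in place of code of your own. Each camera call takes 0.05 s, during which the arm holds its last target. There are 200 camera calls.

TASK

The breakfast things standing on the four coloured dishes got mixed up: the pepper mill belongs on the dark wooden dish, the glass shaker on the blue dish, the jar with the yellow-gold lid on the yellow dish and the egg cup on the green dish. Rearrange them so that each stands upright inside the rim of its own dish; each dish holds only one thing, and the empty cork coaster is free for parking one on the way. Never tip anything over, and leave the mug where it stands.

Things in the scene. Friction and masses are not known exactly. Their poses are not given: they have to be found in the camera images.
- pepper_mill: brown turned-wood pepper mill with a small bright knob on top, 58 mm in diameter at the foot, 130 mm high; loose, starts upright on one of the four dishes (perhaps its own; similar things elsewhere on the worktop play no part); origin at the centre of its underside, z up; grip the body across its diameter 65 to 85 mm above its foot, about 50 to 58 mm wide there
- glass_shaker: small glass shaker with a domed grey metal cap, 44 mm in diameter, 90 mm high; loose, starts upright on one of the four dishes (perhaps its own; similar things elsewhere on the worktop play no part); origin at the centre of its underside, z up; grip the glass across its diameter about 50 mm above its foot, about 40 to 44 mm wide there
- spice_jar: small clear glass jar with yellow-gold lid, 55 x 59 mm across, 75 mm high; loose, starts upright on one of the four dishes (perhaps its own; similar things elsewhere on the worktop play no part); origin at the centre of its underside, z up; grip the glass across its diameter about 45 mm above its foot
- egg_cup: white footed egg cup, 49 mm across the bowl, 61 mm high; loose, starts upright on one of the four dishes (perhaps its own; similar things elsewhere on the worktop play no part); origin at the centre of its underside, z up; foot 44 mm across; grip the bowl from outside across its diameter about 50 mm above its foot, 48 mm wide there
- dish_wood: low round dish, dark brown wood; inside diameter 82 mm, outside 91 mm, rim 9 mm high, floor 4 mm thick; fixed to the worktop; origin at the centre of its underside, z up
- dish_blue: low round dish, blue; inside diameter 70 mm, outside 79 mm, rim 9 mm high, floor 4 mm thick; fixed to the worktop; origin at the centre of its underside, z up
- dish_yellow: low round dish, yellow; inside diameter 84 mm, outside 93 mm, rim 9 mm high, floor 4 mm thick; fixed to the worktop; origin at the centre of its underside, z up
- dish_green: low round dish, green; inside diameter 72 mm, outside 81 mm, rim 9 mm high, floor 4 mm thick; fixed to the worktop; origin at the centre of its underside, z up
- spare_coaster: flat round cork coaster, 97 mm across, 8 mm high, empty at the start, lying by itself; fixed to the worktop; origin at the centre of its underside, z up; a thing parked on it stands 8 mm above the worktop
- mug: small white mug with a pattern of green and black diamonds, loose, 60 x 83 x 52 mm with its handle; to be left alone; origin at the centre of the underside of its 60 x 83 outline, z up, handle toward -y
Not all that is in view belongs to the job. Leave any purple or red look-alike of the egg_cup alone.

How it is judged:
By the outcome, as a careful person would: the job done as asked, in the order asked, and still so for the second after the job is handed in, with the robot touching nothing.
It also fails if it takes over 120 s, if anything falls off the work surface, if the arm or the gripper's body presses on something with over 40 N, if the wrist force passes 120 N, or if a joint passes its speed limit or range.

## Working session

There is one attempt and no reset: what is moved stays moved. The work goes in short steps, Python scripts to look and compute and a tool call to move; the robot and the scene stay as the last step left them, time stands still between calls to the robot, and variables do not carry over. Pictures are saved under pics/ and viewed, about 12 in all and at most 16, crops included, and the job is handed in when it is done.

Besides the shell and the picture viewer there is one more tool, called after "Emit:" as name(argument=value, ...), one argument or row to a line, values as JSON. send_rows: Moves the arm, as the interface text tells. Its arguments: {"type":"object","properties":{"commands":{"type":"array","items":{"type":"array","items":{"type":"number"}}},"force":{"type":"number"}},"required":["commands"]}

```bash
mkdir -p pics
cat > h.py <<'E'
import numpy as np, cv2
from bench import *
def cam(n,f=None):
    c=camera(n)
    if f: cv2.imwrite('pics/'+f,c['img'])
    return c
def K(c): return np.array([[c['fx'],0,c['cx']],[0,c['fy'],c['cy']],[0,0,1.]])
def topix(c,P,T=None):
    T=c['T'] if T is None else T
    p=(np.linalg.inv(T)@np.r_[P,1])[:3]
    return cv2.projectPoints(np.array([[p[0],-p[1],-p[2]]]),np.zeros(3),np.zeros(3),K(c),np.array(c['dist_coeffs'],float))[0].ravel()
def toworld(c,uv,z,T=None):
    T=np.array(c['T'] if T is None else T)
    x,y=cv2.undistortPoints(np.array([[uv]],float),K(c),np.array(c['dist_coeffs'],float)).ravel()
    d=T[:3,:3]@np.array([x,-y,-1]); o=T[:3,3]
    return o+d*(z-o[2])/d[2]
E
python3 - <<'E'
from h import *
import pickle
for n in('top','side'):
    c=cam(n,n+'0.png'); pickle.dump(c,open(n+'.pkl','wb')); print(n,np.round(c['T'],3).tolist(),c['fx'],c['dist_coeffs'])
s=read_state(); print(s['tool_pos'],s['tcp_rot'],s['grip_width'],grip_point_offset,s['t'])
im=[cv2.imread(f'pics/{n}0.png') for n in('top','side')]
cv2.imwrite('pics/top0b.png',cv2.resize(im[0],(800,600),interpolation=cv2.INTER_CUBIC))
cv2.imwrite('pics/side0b.png',cv2.resize(im[1],(800,600),interpolation=cv2.INTER_CUBIC))
E
```

```text
top [[-0.005, 0.997, -0.083, 0.4], [-1.0, -0.006, -0.007, 0.067], [-0.007, 0.083, 0.997, 0.948], [0.0, 0.0, 0.0, 1.0]] 430.76809933860466 [-0.15481227  0.          0.          0.          0.        ]
side [[0.947, 0.124, -0.297, 0.184], [-0.322, 0.343, -0.882, -0.788], [-0.007, 0.931, 0.365, 0.413], [0.0, 0.0, 0.0, 1.0]] 409.0660264373721 [-0.11688837  0.          0.          0.          0.        ]
[0.16544338 0.49797759 0.23055242] [[-9.48983372e-01  3.15325777e-01 -4.62148651e-04]
 [ 3.15326114e-01  9.48982494e-01 -1.29142181e-03]
 [ 3.13523944e-05 -1.37126536e-03 -9.99999059e-01]] 0.08534334717892038 0.0187 0.1
```

View pics/top0b.png

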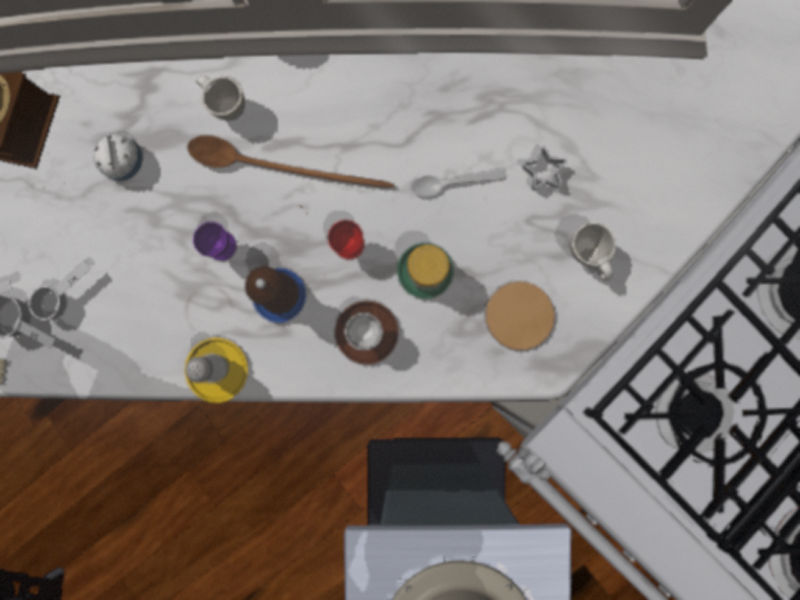

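View pics/side0b.png

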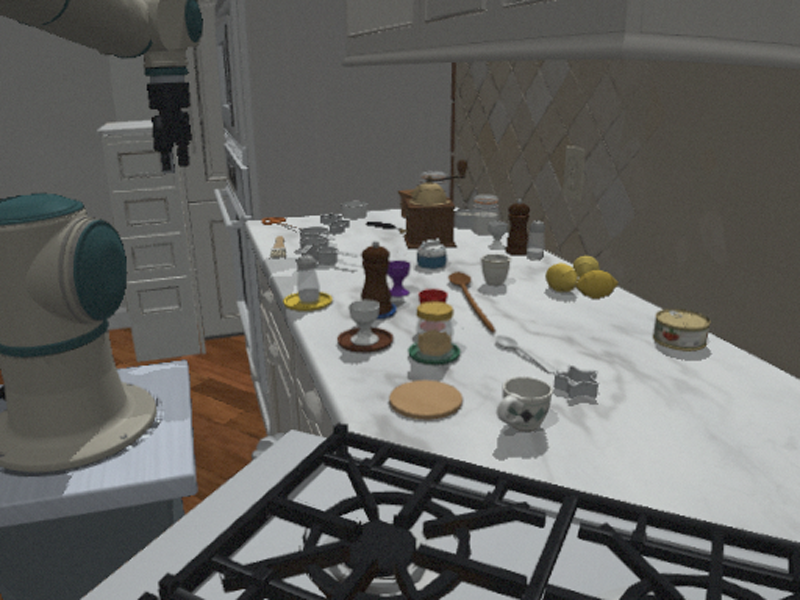

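The top view shows the shaker on the yellow dish (217,370), the mill on blue (277,295), the egg cup on wood (366,332) and the jar on green (425,271). The coaster is at (521,316) and the mug at (597,247). Look-alikes are the purple cup (215,241), the red cup (346,240), the far white cup (222,98), the lidded pot (118,156) and the mill, shaker and cup at the back of the side view (515,230). I'll measure, then check with an overlay on an enlarged crop.

```bash
cat > m.py <<'E'
from h import *
import pickle
c=pickle.load(open('top.pkl','rb')); s=pickle.load(open('side.pkl','rb'))
k=1.5625
pts={'yellow':(217,370,.009),'blue':(277,295,.009),'wood':(366,332,.009),'green':(425,271,.009),'coaster':(521,316,.008),'mill':(261,283,.134),'shaker':(201,369,.09),'egg':(363,331,.065),'jar':(429,265,.079),'purple':(215,241,.03),'red':(346,240,.03),'mug':(597,247,.03)}
W={n:toworld(c,(u/k,v/k),z) for n,(u,v,z) in pts.items()}
for n,p in W.items(): print(n,np.round(p,4),'r',round(np.hypot(p[0],p[1]),3))
R={'yellow':.0465,'blue':.0395,'wood':.0455,'green':.0405,'coaster':.0485}
H={'mill':(.027,.07,.13),'shaker':(.022,.05,.09),'egg':(.0245,.055,.061),'jar':(.0275,.06,.075)}
def draw(cc,box,sc,f):
    x0,y0,x1,y1=box
    im=cv2.resize(cc['img'][y0:y1,x0:x1],None,fx=sc,fy=sc,interpolation=cv2.INTER_CUBIC)
    def ring(p,r,z,col):
        q=np.array([(topix(cc,[p[0]+r*np.cos(a),p[1]+r*np.sin(a),z])+.5-[x0,y0])*sc for a in np.linspace(0,6.283,60)])
        cv2.polylines(im,[q.astype(np.int32)],True,col,1)
    for n,r in R.items(): ring(W[n],r,.009,(0,255,0))
    for n,(r,z,h) in H.items():
        ring(W[n],r,.004+z,(255,0,255)); 
        ring(W[n],.004,.004+h,(255,255,0))
    cv2.imwrite('pics/'+f,im)
draw(c,(110,130,370,270),3,'tc.png'); draw(s,(160,130,320,280),4,'sc.png')
E
python3 m.py
```

```text
yellow [0.3727 0.3391 0.009 ] r 0.504
blue [0.4782 0.2539 0.009 ] r 0.541
wood [0.4258 0.1282 0.009 ] r 0.445
green [0.5108 0.0453 0.009 ] r 0.513
coaster [ 0.4468 -0.0889  0.008 ] r 0.456
mill [0.4827 0.2491 0.134 ] r 0.543
shaker [0.3762 0.3369 0.09  ] r 0.505
egg [0.4256 0.1285 0.065 ] r 0.445
jar [0.5104 0.0417 0.079 ] r 0.512
purple [0.5528 0.3389 0.03  ] r 0.648
red [0.5522 0.1545 0.03  ] r 0.573
mug [ 0.541  -0.1943  0.03  ] r 0.575
```

View pics/tc.png

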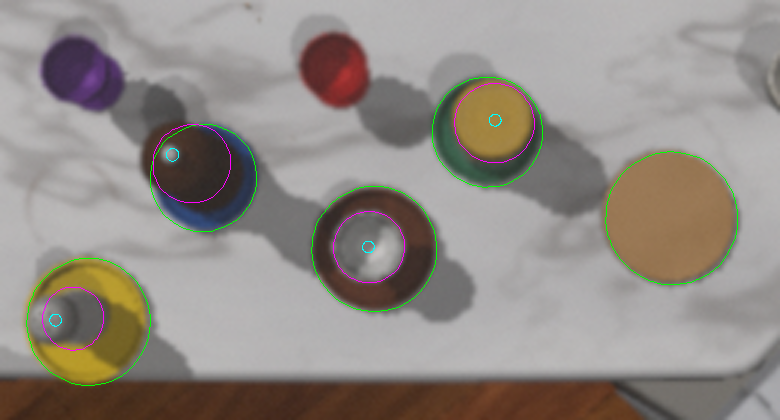

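View pics/sc.png

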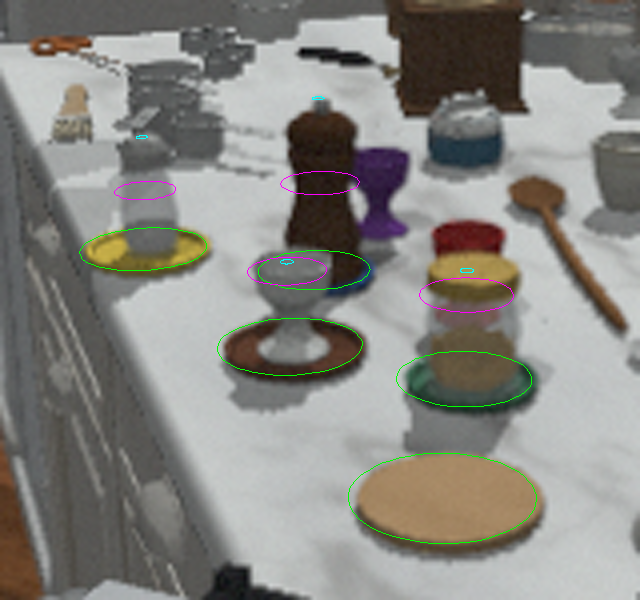

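The overlay fits the top view exactly. The side view agrees to about 2–3 mm. The things form a four-cycle, so I'll go: egg → coaster, mill → wood, shaker → blue, jar → yellow, egg → green. First I'll square the tool and go above the egg cup.

Emit:
send_rows(
  commands=[
    [-364,-269,31,0,0,-18.4,100],
    [-364,-269,31,0,0,-18.4,100],
    [-364,-269,31,0,0,-18.4,100],
    [-364,-269,31,0,0,-18.4,100],
    [-364,-269,31,0,0,-18.4,100],
    [-364,-269,31,0,0,-18.4,100],
    [-364,-269,31,0,0,-18.4,100],
    [-364,-269,31,0,0,-18.4,100],
    [-364,-269,31,0,0,-18.4,100],
    [-364,-269,31,0,0,-18.4,100],
  ],
)

```text
t: 0.93
tool_pos: [0.402, 0.1614, 0.203]
tcp_rot: [[-1.0, -0.0, -0.0], [-0.0, 1.0, 0.0], [0.0, 0.0, -1.0]]
wrist_force: [1.2, 0.6, 0.7]
grip_width: 0.0855
```

Emit:
send_rows(
  commands=[
    [-20,-28,0,0,0,0,100],
    [-20,-28,0,0,0,0,100],
    [-20,-28,0,0,0,0,100],
    [-20,-28,0,0,0,0,100],
  ],
)

```text
t: 1.27
tool_pos: [0.4211, 0.1356, 0.2029]
tcp_rot: [[-1.0, -0.0, -0.001], [-0.0, 1.0, 0.0], [0.001, 0.0, -1.0]]
wrist_force: [-0.4, -0.5, 0.5]
grip_width: 0.0854
```

```bash
cat >> h.py <<'E'
def wrist(f=None):
    s=read_state(); c=cam('wrist',f)
    Tt=np.eye(4); Tt[:3,:3]=s['tcp_rot']; Tt[:3,3]=s['tool_pos']
    c['T']=Tt@np.array(c['mount']); return c,s
def rings(c,L,f):
    im=c['img'].copy()
    for p,r,z,col in L:
        q=np.array([topix(c,[p[0]+r*np.cos(a),p[1]+r*np.sin(a),z]) for a in np.linspace(0,6.283,60)])
        cv2.polylines(im,[q.astype(np.int32)],True,col,1)
    cv2.imwrite('pics/'+f,im)
E
python3 - <<'E'
from h import *
c,s=wrist(); print(s['tool_pos'],s['t'])
print(np.round(c['T'],3))
rings(c,[((.4258,.1282),.0455,.009,(0,255,0)),((.4256,.1285),.0245,.065,(255,0,255)),((.4782,.2539),.0395,.009,(0,255,0)),((.5108,.0453),.0405,.009,(0,255,0)),((.5104,.0417),.0275,.079,(255,0,255))],'w1.png')
E
```

```text
[0.4210948  0.13559692 0.20294299] 1.2667
[[-0.    -0.951 -0.309  0.342]
 [ 1.    -0.    -0.     0.135]
 [ 0.    -0.309  0.951  0.346]
 [ 0.     0.     0.     1.   ]]
```

View pics/w1.png

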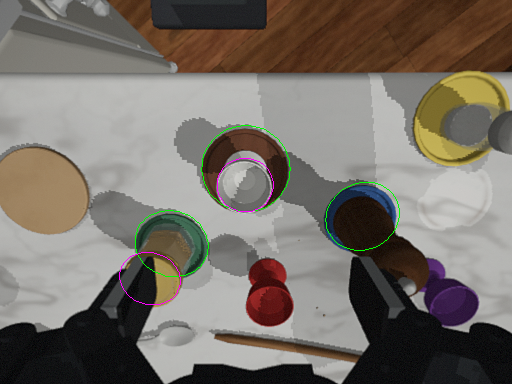

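Rings from the estimates sit on the wooden dish (245,168), the egg cup (244,186) and the jar lid to about 1 px. I'll descend partway, correcting sideways.

Emit:
send_rows(
  commands=[
    [-4,-7,30,0,0,0,100],
    [-4,-7,60,0,0,0,100],
    [-4,-7,90,0,0,0,100],
    [-4,-7,105,0,0,0,100],
    [-4,-7,105,0,0,0,100],
    [-4,-7,105,0,0,0,100],
  ],
)

```text
t: 1.82
tool_pos: [0.4248, 0.1293, 0.0983]
tcp_rot: [[-1.0, -0.002, -0.001], [-0.002, 1.0, -0.0], [0.001, -0.0, -1.0]]
wrist_force: [0.4, -0.1, 0.9]
grip_width: 0.0857
```

Emit:
send_rows(
  commands=[
    [-1,-1,20,0,0,0,100],
    [-1,-1,40,0,0,0,100],
    [-1,-1,55,0,0,0,100],
    [-1,-1,65,0,0,0,100],
    [-1,-1,65,0,0,0,100],
    [-1,-1,65,0,0,0,60],
    [-1,-1,65,0,0,0,40],
    [-1,-1,65,0,0,0,40],
    [-1,-1,65,0,0,0,40],
    [-1,-1,65,0,0,0,40],
  ],
  force=25,
)

```text
t: 2.65
tool_pos: [0.4275, 0.1277, 0.0348]
tcp_rot: [[-1.0, -0.0, 0.003], [-0.0, 1.0, 0.001], [-0.003, 0.001, -1.0]]
wrist_force: [-1.2, 0.2, 7.3]
grip_width: 0.0465
```

Emit:
send_rows(
  commands=[
    [0,0,0,0,0,0,30],
    [0,0,0,0,0,0,30],
    [0,0,0,0,0,0,30],
    [0,0,0,0,0,0,30],
    [0,0,0,0,0,0,30],
    [0,0,0,0,0,0,30],
  ],
)

```text
t: 3.15
tool_pos: [0.4275, 0.1277, 0.0348]
tcp_rot: [[-1.0, -0.0, 0.003], [-0.0, 1.0, 0.001], [-0.003, 0.001, -1.0]]
wrist_force: [-2.4, 1.4, 6.6]
grip_width: 0.0464
```

Emit:
send_rows(
  commands=[
    [0,0,-15,0,0,0,30],
    [0,0,-45,0,0,0,30],
    [0,0,-80,0,0,0,30],
    [0,0,-110,0,0,0,30],
    [-3,-35,-110,0,0,0,30],
    [-7,-70,-110,0,0,0,30],
    [-10,-105,-110,0,0,0,30],
    [-13,-140,-110,0,0,0,30],
    [-17,-175,-110,0,0,0,30],
    [-20,-205,-110,0,0,0,30],
  ],
)

```text
t: 3.98
tool_pos: [0.4464, -0.0798, 0.1437]
tcp_rot: [[-1.0, 0.0, 0.001], [0.0, 1.0, -0.0], [-0.001, -0.0, -1.0]]
wrist_force: [0.7, 1.0, -0.4]
grip_width: 0.0466
```

Emit:
send_rows(
  commands=[
    [0,-11,0,0,0,0,30],
    [0,-11,0,0,0,0,30],
    [0,-11,20,0,0,0,30],
    [0,-11,40,0,0,0,30],
    [0,-11,60,0,0,0,30],
    [0,-11,80,0,0,0,30],
    [0,-11,90,0,0,0,30],
    [0,-11,90,0,0,0,30],
    [0,-11,90,0,0,0,30],
  ],
)

```text
t: 4.73
tool_pos: [0.4466, -0.0879, 0.0536]
tcp_rot: [[-1.0, -0.001, -0.0], [-0.001, 1.0, 0.0], [0.0, 0.0, -1.0]]
wrist_force: [-0.5, -0.4, -0.0]
grip_width: 0.0463
```

Emit:
send_rows(
  commands=[
    [0,0,7,0,0,0,30],
    [0,0,12,0,0,0,30],
    [0,0,14,0,0,0,30],
    [0,0,14,0,0,0,30],
    [0,0,14,0,0,0,30],
  ],
)

```text
t: 5.15
tool_pos: [0.4466, -0.0887, 0.0394]
tcp_rot: [[-1.0, -0.0, 0.0], [-0.0, 1.0, 0.0], [-0.0, 0.0, -1.0]]
wrist_force: [0.4, -0.3, -0.7]
grip_width: 0.0464
```

Emit:
send_rows(
  commands=[
    [0,0,1,0,0,0,30],
    [0,0,1,0,0,0,30],
    [0,0,1,0,0,0,65],
    [0,0,1,0,0,0,80],
    [0,0,1,0,0,0,100],
    [0,0,1,0,0,0,100],
    [0,0,1,0,0,0,100],
    [0,0,1,0,0,0,100],
  ],
)

```text
t: 5.82
tool_pos: [0.4465, -0.0886, 0.0382]
tcp_rot: [[-1.0, -0.0, -0.0], [-0.0, 1.0, 0.0], [0.0, 0.0, -1.0]]
wrist_force: [1.1, -0.0, 0.5]
grip_width: 0.0855
```

Emit:
send_rows(
  commands=[
    [0,0,-20,0,0,0,100],
    [0,0,-50,0,0,0,100],
    [0,0,-90,0,0,0,100],
    [0,0,-130,0,0,0,100],
    [0,0,-165,0,0,0,100],
    [0,40,-165,0,0,0,100],
    [-4,80,-165,0,0,0,100],
    [-8,120,-165,0,0,0,100],
    [-12,160,-165,0,0,0,100],
    [-16,200,-165,0,0,0,100],
  ],
)

```text
t: 6.65
tool_pos: [0.4622, 0.1132, 0.2035]
tcp_rot: [[-1.0, 0.0, 0.001], [0.0, 1.0, 0.0], [-0.001, 0.0, -1.0]]
wrist_force: [0.9, 0.3, 0.8]
grip_width: 0.0855
```

Emit:
send_rows(
  commands=[
    [-5,40,0,0,0,0,100],
    [-10,80,0,0,0,0,100],
    [-15,120,0,0,0,0,100],
    [-18,137,0,0,0,0,100],
    [-18,137,0,0,0,0,100],
    [-18,137,0,0,0,0,100],
    [-18,137,0,0,0,0,100],
  ],
)

```text
t: 7.23
tool_pos: [0.4804, 0.2477, 0.2031]
tcp_rot: [[-1.0, 0.0, -0.0], [0.0, 1.0, -0.0], [0.0, -0.0, -1.0]]
wrist_force: [0.0, 0.0, 0.3]
grip_width: 0.0856
```

Run:
```python
from h import *
c,s=wrist(); print(s['tool_pos'],s['t'])
rings(c,[((.4258,.1282),.0455,.009,(0,255,0)),((.4468,-.0889),.0245,.069,(255,0,255)),((.4782,.2539),.0395,.009,(0,255,0)),((.3727,.3391),.0465,.009,(0,255,0)),((.4827,.2491),.005,.134,(255,0,255)),((.4827,.2491),.029,.004,(255,0,255)),((.3762,.3369),.02,.09,(255,0,255)),((.3762,.3369),.022,.004,(255,0,255))],'w2.png')
```

```text
[0.48036612 0.24767027 0.20308716] 7.2333
```

View pics/w2.png

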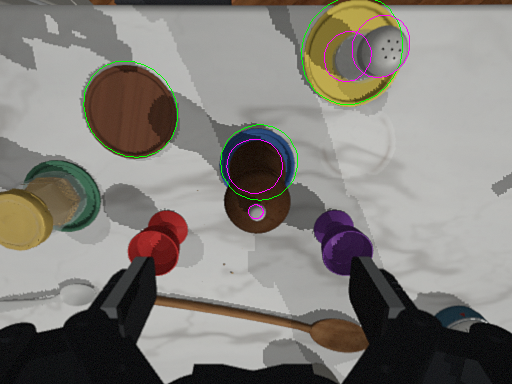

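The wrist view confirms the mill knob at (256,212), the empty wooden dish at (131,110) and the shaker at (384,51). The rings match to 1–4 px.

Emit:
send_rows(
  commands=[
    [-2,1,20,0,0,0,100],
    [-2,1,50,0,0,0,100],
    [-2,1,80,0,0,0,100],
    [-2,1,110,0,0,0,100],
    [-2,1,128,0,0,0,100],
    [-2,1,136,0,0,0,100],
    [-2,1,136,0,0,0,100],
    [-2,1,136,0,0,0,100],
  ],
)

```text
t: 7.95
tool_pos: [0.483, 0.2489, 0.0684]
tcp_rot: [[-1.0, 0.001, 0.001], [0.001, 1.0, 0.001], [-0.001, 0.001, -1.0]]
wrist_force: [0.2, -0.5, 0.1]
grip_width: 0.0853
```

Emit:
send_rows(
  commands=[
    [0,0,0,0,0,0,70],
    [0,0,0,0,0,0,50],
    [0,0,0,0,0,0,35],
    [0,0,0,0,0,0,35],
    [0,0,0,0,0,0,35],
    [0,0,0,0,0,0,35],
    [0,0,0,0,0,0,35],
  ],
  force=40,
)

```text
t: 8.53
tool_pos: [0.4832, 0.2499, 0.0688]
tcp_rot: [[-1.0, -0.001, 0.002], [-0.001, 1.0, 0.001], [-0.002, 0.001, -1.0]]
wrist_force: [-1.0, 0.2, 6.0]
grip_width: 0.0478
```

Emit:
send_rows(
  commands=[
    [0,0,-8,0,0,0,35],
    [0,0,-25,0,0,0,35],
    [0,0,-50,0,0,0,35],
    [12,-25,-60,0,0,0,35],
    [26,-55,-60,0,0,0,35],
    [40,-85,-60,0,0,0,35],
    [52,-110,-60,0,0,0,35],
    [57,-121,-60,0,0,0,35],
    [57,-121,-60,0,0,0,35],
    [57,-121,-60,0,0,0,35],
  ],
)

```text
t: 9.37
tool_pos: [0.4257, 0.1284, 0.1276]
tcp_rot: [[-1.0, 0.001, 0.001], [0.001, 1.0, 0.001], [-0.001, 0.001, -1.0]]
wrist_force: [0.9, 0.1, -1.4]
grip_width: 0.0479
```

Emit:
send_rows(
  commands=[
    [0,0,10,0,0,0,35],
    [0,0,25,0,0,0,35],
    [0,0,40,0,0,0,35],
    [0,0,50,0,0,0,35],
    [0,0,56,0,0,0,35],
    [0,0,59,0,0,0,35],
    [0,0,59,0,0,0,35],
    [0,0,59,0,0,0,35],
  ],
)

```text
t: 10.03
tool_pos: [0.4259, 0.1289, 0.0685]
tcp_rot: [[-1.0, -0.001, 0.001], [-0.001, 1.0, 0.0], [-0.001, 0.0, -1.0]]
wrist_force: [0.3, 1.5, -0.8]
grip_width: 0.048
```

Emit:
send_rows(
  commands=[
    [0,0,1,0,0,0,35],
    [0,0,1,0,0,0,35],
    [0,0,1,0,0,0,60],
    [0,0,1,0,0,0,75],
    [0,0,1,0,0,0,100],
    [0,0,1,0,0,0,100],
    [0,0,1,0,0,0,100],
    [0,0,1,0,0,0,100],
  ],
)

```text
t: 10.7
tool_pos: [0.4254, 0.1283, 0.0672]
tcp_rot: [[-1.0, -0.0, -0.0], [-0.0, 1.0, 0.0], [0.0, 0.0, -1.0]]
wrist_force: [0.2, -1.1, -0.5]
grip_width: 0.0854
```

Emit:
send_rows(
  commands=[
    [0,0,-20,0,0,0,100],
    [0,0,-55,0,0,0,100],
    [0,0,-95,0,0,0,100],
    [0,0,-120,0,0,0,100],
    [8,35,-120,0,0,0,100],
    [16,70,-120,0,0,0,100],
    [24,105,-120,0,0,0,100],
    [32,140,-120,0,0,0,100],
    [40,175,-120,0,0,0,100],
    [48,209,-120,0,0,0,100],
  ],
)

```text
t: 11.53
tool_pos: [0.3766, 0.339, 0.1873]
tcp_rot: [[-1.0, -0.0, 0.0], [-0.0, 1.0, 0.0], [-0.0, 0.0, -1.0]]
wrist_force: [1.2, -0.8, 0.2]
grip_width: 0.0852
```

Emit:
send_rows(
  commands=[
    [0,0,30,0,0,0,100],
    [0,0,65,0,0,0,100],
    [0,0,65,0,0,0,100],
    [0,0,65,0,0,0,100],
  ],
)

```text
t: 11.87
tool_pos: [0.3764, 0.3366, 0.121]
tcp_rot: [[-1.0, -0.0, -0.003], [-0.0, 1.0, -0.003], [0.003, -0.003, -1.0]]
wrist_force: [-0.1, 0.4, 0.7]
grip_width: 0.085
```

Run:
```python
from h import *
c,s=wrist(); print(s['tool_pos'],s['t'])
rings(c,[((.4258,.1282),.0455,.009,(0,255,0)),((.4258,.1282),.029,.004,(255,0,255)),((.4258,.1282),.005,.134,(255,0,255)),((.3727,.3391),.0465,.009,(0,255,0)),((.378,.3385),.015,.09,(255,0,255)),((.378,.3385),.022,.004,(255,0,255))],'w3.png')
```

```text
[0.37643951 0.33661541 0.12100876] 11.8667
```

View pics/w3.png

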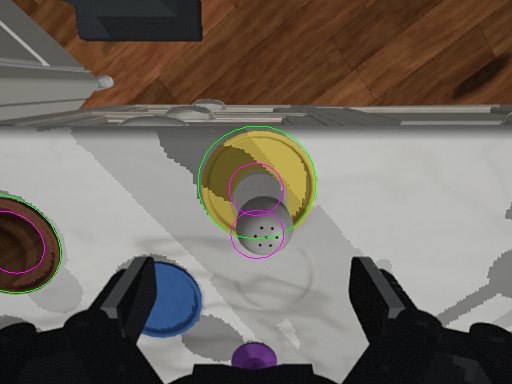

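The shaker sits at (262,215), about 2 mm further in +y than estimated. The mill foot is centred on the wooden dish at (15,243). I'll correct and grip the shaker.

Emit:
send_rows(
  commands=[
    [-2,3,20,0,0,0,100],
    [-2,3,45,0,0,0,100],
    [-2,3,70,0,0,0,100],
    [-2,3,82,0,0,0,100],
    [-2,3,87,0,0,0,100],
    [-2,3,87,0,0,0,100],
    [-2,3,87,0,0,0,100],
  ],
)

```text
t: 12.5
tool_pos: [0.3804, 0.3409, 0.0372]
tcp_rot: [[-1.0, 0.0, 0.002], [0.0, 1.0, 0.002], [-0.002, 0.002, -1.0]]
wrist_force: [0.5, 0.0, 0.3]
grip_width: 0.0855
```

Emit:
send_rows(
  commands=[
    [0,0,0,0,0,0,70],
    [0,0,0,0,0,0,55],
    [0,0,0,0,0,0,45],
    [0,0,0,0,0,0,35],
    [0,0,0,0,0,0,30],
    [0,0,0,0,0,0,25],
    [0,0,0,0,0,0,25],
    [0,0,0,0,0,0,25],
  ],
  force=30,
)

```text
t: 13.17
tool_pos: [0.3798, 0.3409, 0.0363]
tcp_rot: [[-1.0, -0.001, 0.001], [-0.001, 1.0, 0.001], [-0.001, 0.001, -1.0]]
wrist_force: [-0.5, 0.3, 6.2]
grip_width: 0.0391
```

Emit:
send_rows(
  commands=[
    [0,0,-8,0,0,0,25],
    [0,0,-25,0,0,0,25],
    [0,0,-50,0,0,0,25],
    [-15,-13,-60,0,0,0,25],
    [-40,-35,-60,0,0,0,25],
    [-65,-57,-60,0,0,0,25],
    [-88,-78,-60,0,0,0,25],
    [-98,-87,-60,0,0,0,25],
    [-98,-87,-60,0,0,0,25],
    [-98,-87,-60,0,0,0,25],
  ],
)

```text
t: 14.0
tool_pos: [0.4771, 0.2532, 0.095]
tcp_rot: [[-1.0, 0.001, -0.001], [0.001, 1.0, -0.0], [0.001, -0.0, -1.0]]
wrist_force: [-0.3, 0.8, -0.6]
grip_width: 0.0391
```

Emit:
send_rows(
  commands=[
    [0,0,10,0,0,0,25],
    [0,0,25,0,0,0,25],
    [0,0,40,0,0,0,25],
    [0,0,50,0,0,0,25],
    [0,0,56,0,0,0,25],
    [0,0,59,0,0,0,25],
    [0,0,59,0,0,0,25],
    [0,0,59,0,0,0,25],
  ],
)

```text
t: 14.67
tool_pos: [0.4774, 0.2539, 0.0366]
tcp_rot: [[-1.0, -0.001, 0.001], [-0.001, 1.0, 0.001], [-0.001, 0.001, -1.0]]
wrist_force: [-0.1, -0.3, -0.6]
grip_width: 0.0388
```

Releasing, then on to the jar at (0.510, 0.042).

Emit:
send_rows(
  commands=[
    [0,0,1,0,0,0,25],
    [0,0,1,0,0,0,25],
    [0,0,1,0,0,0,55],
    [0,0,1,0,0,0,70],
    [0,0,1,0,0,0,100],
    [0,0,1,0,0,0,100],
    [0,0,1,0,0,0,100],
    [0,0,1,0,0,0,100],
  ],
)

```text
t: 15.33
tool_pos: [0.4774, 0.2534, 0.0352]
tcp_rot: [[-1.0, -0.0, -0.0], [-0.0, 1.0, 0.0], [0.0, 0.0, -1.0]]
wrist_force: [-0.0, -0.4, -0.8]
grip_width: 0.0853
```

Emit:
send_rows(
  commands=[
    [0,0,-20,0,0,0,100],
    [0,0,-55,0,0,0,100],
    [0,0,-95,0,0,0,100],
    [0,0,-130,0,0,0,100],
    [-6,-35,-140,0,0,0,100],
    [-12,-70,-140,0,0,0,100],
    [-18,-110,-140,0,0,0,100],
    [-24,-150,-140,0,0,0,100],
    [-30,-185,-140,0,0,0,100],
    [-33,-212,-140,0,0,0,100],
  ],
)

```text
t: 16.17
tool_pos: [0.5106, 0.0387, 0.1753]
tcp_rot: [[-1.0, 0.001, 0.0], [0.001, 1.0, -0.0], [-0.0, -0.0, -1.0]]
wrist_force: [0.2, 0.3, -0.1]
grip_width: 0.0851
```

Emit:
send_rows(
  commands=[
    [0,0,30,0,0,0,100],
    [0,0,60,0,0,0,100],
    [0,0,60,0,0,0,100],
    [0,0,60,0,0,0,100],
  ],
)

```text
t: 16.5
tool_pos: [0.5095, 0.0414, 0.1143]
tcp_rot: [[-1.0, -0.0, -0.004], [-0.0, 1.0, 0.0], [0.004, 0.0, -1.0]]
wrist_force: [0.1, 0.4, 1.0]
grip_width: 0.0852
```

Run:
```python
from h import *
c,s=wrist(); print(s['tool_pos'],s['t'])
rings(c,[((.5108,.0453),.0405,.009,(0,255,0)),((.5104,.0417),.0275,.079,(255,0,255)),((.4468,-.0889),.0485,.008,(0,255,0)),((.4468,-.0889),.022,.008,(255,0,255))],'w4.png')
```

```text
[0.5094932  0.0413552  0.11426521] 16.5
```

View pics/w4.png

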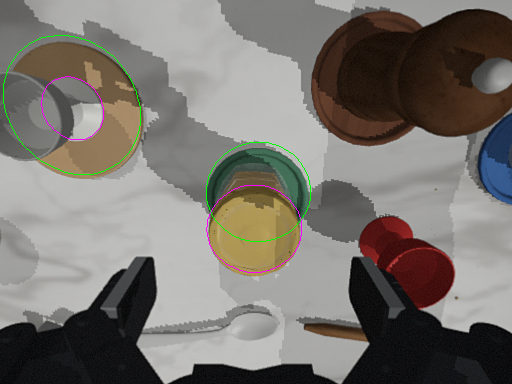

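The lid is at (255,233), with rings 3–5 px off, about 2 mm and partly tool settling. The egg cup stands upright on the coaster and the mill stands in the wooden dish. Next I'll grip the jar.

Emit:
send_rows(
  commands=[
    [-2,1,20,0,0,0,100],
    [-2,1,45,0,0,0,100],
    [-2,1,65,0,0,0,100],
    [-2,1,77,0,0,0,100],
    [-2,1,82,0,0,0,100],
    [-2,1,82,0,0,0,100],
    [-2,1,82,0,0,0,100],
  ],
)

```text
t: 17.13
tool_pos: [0.5135, 0.0425, 0.0349]
tcp_rot: [[-1.0, -0.001, 0.002], [-0.001, 1.0, 0.0], [-0.002, 0.0, -1.0]]
wrist_force: [0.8, 0.1, 0.7]
grip_width: 0.0852
```

Emit:
send_rows(
  commands=[
    [0,0,0,0,0,0,80],
    [0,0,0,0,0,0,65],
    [0,0,0,0,0,0,50],
    [0,0,0,0,0,0,40],
    [0,0,0,0,0,0,40],
    [0,0,0,0,0,0,40],
    [0,0,0,0,0,0,40],
  ],
  force=35,
)

```text
t: 17.72
tool_pos: [0.5133, 0.0423, 0.0352]
tcp_rot: [[-1.0, -0.0, 0.002], [-0.0, 1.0, -0.0], [-0.002, -0.0, -1.0]]
wrist_force: [-3.5, -1.3, 7.5]
grip_width: 0.0561
```

Emit:
send_rows(
  commands=[
    [0,0,-8,0,0,0,40],
    [0,0,-25,0,0,0,40],
    [0,0,-55,0,0,0,40],
    [0,0,-90,0,0,0,40],
    [0,0,-125,0,0,0,40],
    [0,0,-155,0,0,0,40],
    [0,0,-165,0,0,0,40],
    [8,17,-165,0,0,0,40],
    [20,43,-165,0,0,0,40],
    [35,75,-165,0,0,0,40],
  ],
)

```text
t: 18.55
tool_pos: [0.477, 0.117, 0.1973]
tcp_rot: [[-1.0, 0.002, -0.001], [0.002, 1.0, -0.0], [0.001, -0.0, -1.0]]
wrist_force: [0.2, 1.8, -1.8]
grip_width: 0.0567
```

Emit:
send_rows(
  commands=[
    [15,32,0,0,0,0,40],
    [30,64,0,0,0,0,40],
    [45,96,0,0,0,0,40],
    [60,128,0,0,0,0,40],
    [75,160,0,0,0,0,40],
    [90,192,0,0,0,0,40],
    [100,213,0,0,0,0,40],
    [104,222,0,0,0,0,40],
    [104,222,0,0,0,0,40],
    [104,222,0,0,0,0,40],
  ],
)

```text
t: 19.38
tool_pos: [0.3733, 0.3388, 0.1975]
tcp_rot: [[-1.0, -0.001, -0.001], [-0.001, 1.0, -0.001], [0.001, -0.001, -1.0]]
wrist_force: [0.1, -0.6, -0.7]
grip_width: 0.0559
```

Emit:
send_rows(
  commands=[
    [0,0,20,0,0,0,40],
    [0,0,50,0,0,0,40],
    [0,0,85,0,0,0,40],
    [0,0,115,0,0,0,40],
    [0,0,135,0,0,0,40],
    [0,0,145,0,0,0,40],
    [0,0,145,0,0,0,40],
    [0,0,145,0,0,0,40],
  ],
)

```text
t: 20.05
tool_pos: [0.3742, 0.3389, 0.054]
tcp_rot: [[-1.0, 0.001, 0.001], [0.001, 1.0, 0.0], [-0.001, 0.0, -1.0]]
wrist_force: [0.1, 0.1, -1.8]
grip_width: 0.0562
```

Lowering to z ≈ 0.035 and releasing.

Emit:
send_rows(
  commands=[
    [0,0,8,0,0,0,40],
    [0,0,14,0,0,0,40],
    [0,0,18,0,0,0,40],
    [0,0,19,0,0,0,40],
    [0,0,19,0,0,0,40],
    [0,0,19,0,0,0,40],
  ],
)

```text
t: 20.55
tool_pos: [0.3736, 0.3395, 0.0353]
tcp_rot: [[-1.0, -0.001, 0.001], [-0.001, 1.0, 0.0], [-0.001, 0.0, -1.0]]
wrist_force: [-2.3, -1.9, 5.7]
grip_width: 0.056
```

Emit:
send_rows(
  commands=[
    [0,0,1,0,0,0,40],
    [0,0,1,0,0,0,75],
    [0,0,1,0,0,0,85],
    [0,0,1,0,0,0,100],
    [0,0,1,0,0,0,100],
    [0,0,1,0,0,0,100],
    [0,0,1,0,0,0,100],
  ],
)

```text
t: 21.13
tool_pos: [0.3733, 0.3393, 0.0332]
tcp_rot: [[-1.0, -0.0, -0.0], [-0.0, 1.0, -0.0], [0.0, -0.0, -1.0]]
wrist_force: [-0.1, 0.2, -0.1]
grip_width: 0.0854
```

Emit:
send_rows(
  commands=[
    [0,0,-20,0,0,0,100],
    [0,0,-55,0,0,0,100],
    [0,0,-95,0,0,0,100],
    [0,0,-135,0,0,0,100],
    [0,0,-165,0,0,0,100],
    [-6,-35,-165,0,0,0,100],
    [-12,-75,-165,0,0,0,100],
    [-18,-115,-165,0,0,0,100],
    [-24,-155,-165,0,0,0,100],
    [-30,-195,-165,0,0,0,100],
  ],
)

```text
t: 21.97
tool_pos: [0.4032, 0.1427, 0.1983]
tcp_rot: [[-1.0, -0.001, 0.001], [-0.001, 1.0, 0.0], [-0.001, 0.0, -1.0]]
wrist_force: [0.5, 0.5, 0.8]
grip_width: 0.0852
```

Emit:
send_rows(
  commands=[
    [-7,-40,0,0,0,0,100],
    [-14,-80,0,0,0,0,100],
    [-21,-120,0,0,0,0,100],
    [-28,-160,0,0,0,0,100],
    [-35,-200,0,0,0,0,100],
    [-43,-232,0,0,0,0,100],
    [-43,-232,30,0,0,0,100],
    [-43,-232,70,0,0,0,100],
    [-43,-232,90,0,0,0,100],
    [-43,-232,90,0,0,0,100],
  ],
)

```text
t: 22.8
tool_pos: [0.4436, -0.0871, 0.1031]
tcp_rot: [[-1.0, 0.0, -0.009], [0.0, 1.0, 0.003], [0.009, 0.003, -1.0]]
wrist_force: [-0.7, 0.2, -0.1]
grip_width: 0.0856
```

Run:
```python
from h import *
c,s=wrist(); print(s['tool_pos'],s['t'])
rings(c,[((.5108,.0453),.0405,.009,(0,255,0)),((.4468,-.0889),.0485,.008,(0,255,0)),((.4468,-.0889),.0245,.065,(255,0,255))],'w5.png')
c=cam('top'); cv2.imwrite('pics/t5.png',cv2.resize(c['img'][130:270,110:370],None,fx=3,fy=3,interpolation=2))
```

```text
[ 0.44355921 -0.08710308  0.10311605] 22.8
```

View pics/w5.png

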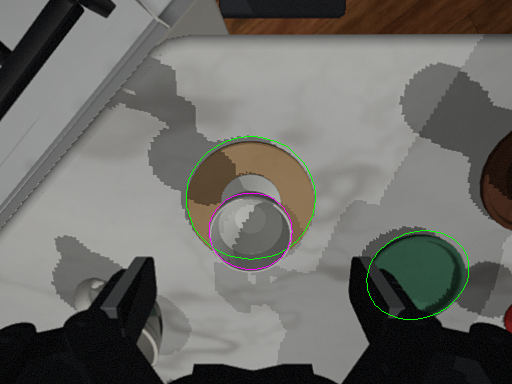

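View pics/t5.png

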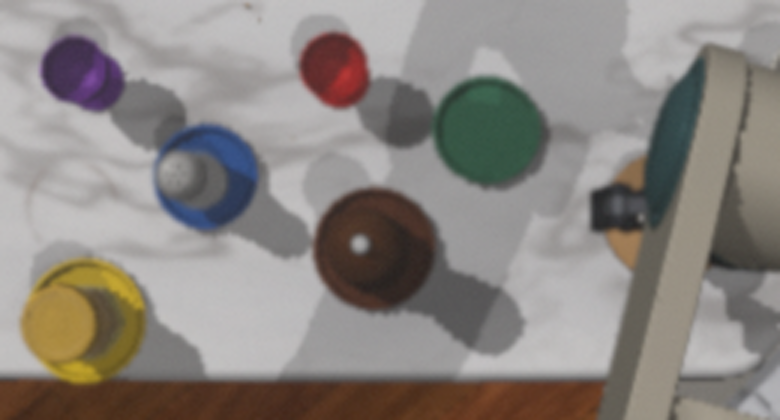

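Shaker, mill and jar stand in their own dishes at (205,177), (375,248) and (85,320) in the top crop. The egg cup is at (250,232) in the wrist view. Now grip it.

Emit:
send_rows(
  commands=[
    [-2,-1,20,0,0,0,100],
    [-2,-1,40,0,0,0,100],
    [-2,-1,55,0,0,0,100],
    [-2,-1,62,0,0,0,100],
    [-2,-1,62,0,0,0,100],
    [-2,-1,62,0,0,0,100],
  ],
)

```text
t: 23.4
tool_pos: [0.4496, -0.0888, 0.048]
tcp_rot: [[-1.0, -0.001, 0.002], [-0.001, 1.0, -0.001], [-0.002, -0.001, -1.0]]
wrist_force: [0.2, 0.6, -0.3]
grip_width: 0.0852
```

Emit:
send_rows(
  commands=[
    [0,0,0,0,0,0,70],
    [0,0,0,0,0,0,50],
    [0,0,0,0,0,0,35],
    [0,0,0,0,0,0,30],
    [0,0,0,0,0,0,30],
    [0,0,0,0,0,0,30],
    [0,0,0,0,0,0,30],
    [0,0,0,0,0,0,30],
  ],
  force=25,
)

```text
t: 24.07
tool_pos: [0.4492, -0.0887, 0.0474]
tcp_rot: [[-1.0, -0.0, 0.002], [-0.0, 1.0, -0.0], [-0.002, -0.0, -1.0]]
wrist_force: [-1.5, 0.7, 6.8]
grip_width: 0.0468
```

The grip is 8 mm higher than intended, so I'll open, lower and regrip.

Emit:
send_rows(
  commands=[
    [0,0,0,0,0,0,60],
    [0,0,0,0,0,0,80],
    [0,0,0,0,0,0,80],
    [0,0,0,0,0,0,80],
    [0,0,4,0,0,0,80],
    [1,0,9,0,0,0,80],
    [2,0,9,0,0,0,80],
    [2,0,9,0,0,0,80],
  ],
)

```text
t: 24.73
tool_pos: [0.4459, -0.0885, 0.0365]
tcp_rot: [[-1.0, -0.0, -0.001], [-0.0, 1.0, 0.0], [0.001, 0.0, -1.0]]
wrist_force: [0.1, -0.0, -0.7]
grip_width: 0.0687
```

Emit:
send_rows(
  commands=[
    [0,0,0,0,0,0,60],
    [0,0,0,0,0,0,45],
    [0,0,0,0,0,0,30],
    [0,0,0,0,0,0,30],
    [0,0,0,0,0,0,30],
    [0,0,0,0,0,0,30],
    [0,0,0,0,0,0,30],
  ],
)

```text
t: 25.32
tool_pos: [0.4468, -0.0887, 0.0376]
tcp_rot: [[-1.0, -0.0, 0.001], [-0.0, 1.0, -0.0], [-0.001, -0.0, -1.0]]
wrist_force: [0.4, 0.9, 3.2]
grip_width: 0.0465
```

Emit:
send_rows(
  commands=[
    [0,0,-8,0,0,0,30],
    [0,0,-25,0,0,0,30],
    [0,0,-50,0,0,0,30],
    [-10,21,-60,0,0,0,30],
    [-23,48,-60,0,0,0,30],
    [-38,80,-60,0,0,0,30],
    [-53,112,-60,0,0,0,30],
    [-64,134,-60,0,0,0,30],
    [-64,134,-60,0,0,0,30],
    [-64,134,-60,0,0,0,30],
  ],
)

```text
t: 26.15
tool_pos: [0.5103, 0.0462, 0.0971]
tcp_rot: [[-1.0, -0.003, -0.001], [-0.003, 1.0, -0.0], [0.001, -0.0, -1.0]]
wrist_force: [-0.2, -0.8, -0.8]
grip_width: 0.0465
```

Emit:
send_rows(
  commands=[
    [0,0,10,0,0,0,30],
    [0,0,25,0,0,0,30],
    [0,0,40,0,0,0,30],
    [0,0,52,0,0,0,30],
    [0,0,60,0,0,0,30],
    [0,0,63,0,0,0,30],
    [0,0,63,0,0,0,30],
    [0,0,63,0,0,0,30],
  ],
)

```text
t: 26.82
tool_pos: [0.5106, 0.045, 0.0344]
tcp_rot: [[-1.0, 0.0, 0.0], [0.0, 1.0, 0.0], [-0.0, 0.0, -1.0]]
wrist_force: [0.2, -0.8, -0.9]
grip_width: 0.0464
```

Emit:
send_rows(
  commands=[
    [0,0,1,0,0,0,30],
    [0,0,1,0,0,0,30],
    [0,0,1,0,0,0,65],
    [0,0,1,0,0,0,80],
    [0,0,1,0,0,0,100],
    [0,0,1,0,0,0,100],
    [0,0,1,0,0,0,100],
    [0,0,1,0,0,0,100],
  ],
)

```text
t: 27.48
tool_pos: [0.5105, 0.0454, 0.0332]
tcp_rot: [[-1.0, -0.0, 0.0], [-0.0, 1.0, 0.0], [-0.0, 0.0, -1.0]]
wrist_force: [0.2, -0.6, -0.6]
grip_width: 0.0856
```

Emit:
send_rows(
  commands=[
    [0,0,-20,0,0,0,100],
    [0,0,-55,0,0,0,100],
    [0,0,-95,0,0,0,100],
    [0,0,-135,0,0,0,100],
    [0,0,-170,0,0,0,100],
    [40,-10,-170,0,0,0,100],
    [70,-40,-170,0,0,0,100],
    [90,-75,-170,0,0,0,100],
    [100,-110,-170,0,0,0,100],
    [100,-150,-170,0,0,0,100],
  ],
)

```text
t: 28.32
tool_pos: [0.409, -0.1053, 0.2039]
tcp_rot: [[-1.0, -0.002, 0.002], [-0.002, 1.0, -0.0], [-0.002, -0.0, -1.0]]
wrist_force: [0.8, 0.2, 0.3]
grip_width: 0.0856
```

Emit:
send_rows(
  commands=[
    [0,-40,0,0,0,0,100],
    [0,-70,0,0,0,0,100],
    [0,-70,0,0,0,0,100],
    [0,-70,0,0,0,0,100],
    [0,-70,0,0,0,0,100],
  ],
)

```text
t: 28.73
tool_pos: [0.4105, -0.1743, 0.2031]
tcp_rot: [[-1.0, -0.0, -0.0], [-0.0, 1.0, 0.001], [0.0, 0.001, -1.0]]
wrist_force: [0.3, 1.0, 0.1]
grip_width: 0.0855
```

Run:
```python
from h import *
print(read_state()['tool_pos'])
c=cam('top'); cv2.imwrite('pics/t6.png',cv2.resize(c['img'][130:270,110:370],None,fx=3,fy=3,interpolation=2))
c=cam('side'); cv2.imwrite('pics/s6.png',cv2.resize(c['img'][100:300,150:400],None,fx=3,fy=3,interpolation=2))
```

```text
[ 0.41048104 -0.17429096  0.20309021]
```

View pics/t6.png

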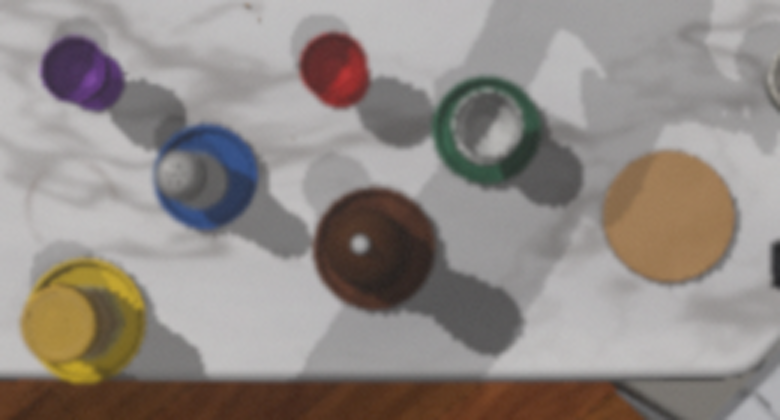

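View pics/s6.png

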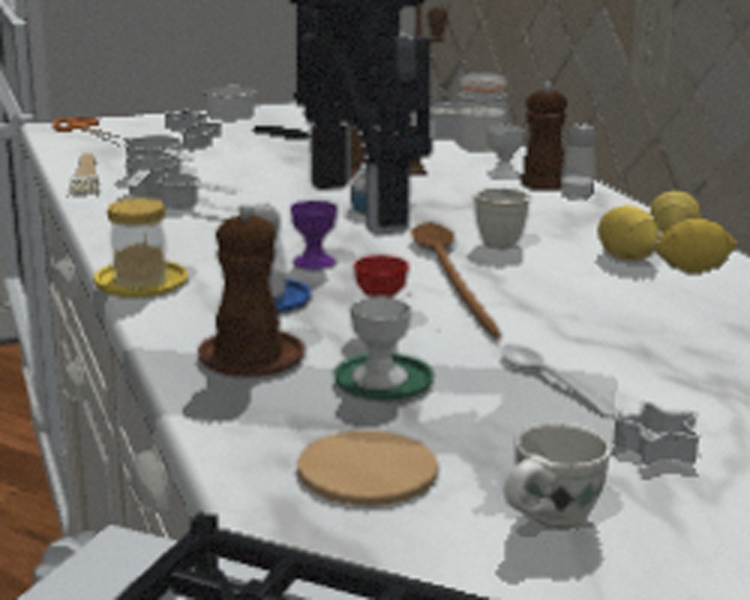

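All four things stand upright in their own dishes: egg cup on green (380,345), mill on wood (250,300), jar on yellow (138,245) and shaker on blue behind the mill (270,240). The mug (560,475) is where it was, and the coaster is empty.

```bash
python3 -c "
from bench import *
print(finish_job())"
```

```text
the job is handed in; nothing more can be done
None
```

The rearrangement is done and handed in after about 29 s of the 120 s allowed. I parked the egg cup on the coaster, then moved the mill to the wooden dish, the shaker to blue, the jar to yellow, and finally the egg cup to green.

**Final check:** The last top and side pictures show all four upright inside the rims of their own dishes. The coaster is empty, the mug and the look-alikes look untouched, and the gripper is open and clear. In the side view the mill hides part of the shaker, but the top view shows it standing in the blue dish.

**What disagreed:**
- **Position estimates:** The camera views differed from each other by about 2–4 mm, and I corrected for this from close up.
- **Egg cup grip:** The second grip on it, on the coaster, was 8 mm too high, so I opened the fingers and gripped it again before lifting.

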